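# Hang the sample holder on the clamping stand and tighten the clamp to its set force

### The arm

A 6-joint arm with a two-finger parallel gripper is mounted at the origin on a cart in front of the work surface, level with it; the furniture and walls round the work are solid. World frame = base frame: x ahead of the robot, y to its left, z up, the work surface at z = 0. Lengths are in m, angles in rad, forces in N, time in s.
With the tool pointing down it reaches from about 0.3 to 0.75 m from the base axis. Payload 8.5 kg.
Tool frame: the origin (TCP) lies at the very end of the fingers, on their centre line; the grasp point (between the pads) lies 19 mm behind it; z points along the fingers, y is the line along which they close (so a half turn about z gives the same grasp; the last joint's range is limited). The gripper opens to 88 mm and grips with 3 to 60 N. Pads are 18 mm wide; open, the fingers measure 123 mm over their backs; the gripper's body (75 mm by 187 mm) begins 45 mm behind the grasp point.
Start: joints at [1.024, 0.381, 1.297, -0, 1.464, -0.215], TCP at [0.179, 0.52, 0.239] pointing down, gripper open.
Joint ranges: [-3.11, 3.11], [-0.89, 2.33], [0.22, 2.48], [-1.42, 4.56], [0.17, 2.85], [-2.88, 2.88]. Speed limits (rad/s): [2.39, 2.39, 3.14, 3.14, 3.14, 3.14].

### API

Orientations are given as a unit quaternion [x, y, z, w].
In Python, from bench import monitor, cams, workorder gives the robot as it stands. The module is installed in compiled form; this text tells all that it offers.
- The arm moves only by the tool play_rows, never from a script. Its argument "plan" is text: rows parted by semicolons, each of 5 numbers parted by spaces: the shift along the tool's x, y, z in cm, then the turn about the tool's z in degrees, then the finger opening in cm, from 0 to 8.81. A call has 1 to 12 rows; each row shifts and turns the commanded pose from where the row before left it, along the tool's axes as they then stand; what a row does not reach is not made up. A row lasts 1/10 s, in which the tool goes at most 50 mm and 8.59 degrees, less where a joint would pass 70% of its speed; a pose out of reach is approached as far as the arm can. A call is refused whole if a number of a shift passes 5 or a number of a turn 8.59, either way. A call with a gripper value outside its range is refused whole. The fingers move at their own pace and stop on an object; "force" is the grip in N (left out, the last holds). Time passes only in rows, so rows that do not move let the fingers close. It gives the time, the measured TCP pose, the force, the opening and the grip force at its end, in the units of the state.
- monitor.get_obs(): the state, without advancing time (a new reading comes with each control period).
- cams.get_image(name): name is "scene" or "top" or "wrist"; returns a dict with "frame" (480x640x3 uint8, blue, green, red), "depth" (480x640 float32, m along the optical axis (not along the pixel's ray), 0 where there is no reading), "K" (3x3 intrinsics, pixels), "R" (3x3) and "t" (3): a world point X has camera coordinates R X + t. Camera axes: x right, y down, z forward; pixel columns grow to the right and rows downward; lengths in m; the calibration is good to about 2 mm. The wrist camera is an equidistant fisheye: a pixel r from the principal point sees the ray r / f radians off the axis. A picture is of the moment at which its call begins.
- workorder.sign_off(): hands the job in; it is judged then, once.
The state is a dict: "time_s": time; "q": joint angles; "qd": joint speeds; "tau": joint torques, N m; "tool_pos": TCP position; "tcp_rot": TCP orientation; "ft_force": force on the tool from outside, world axes, zero at the start; "moment": the same for the moment, N m; "finger_gap": finger opening in m; "grasp_force": force on a finger pad.
Only numpy, scipy, OpenCV 4.12 (cv2) and the standard library are available. Lean on these libraries where they do the work, as an engineer would, in place of code of your own. Each camera call takes 0.05 s, during which the arm holds its last target. There are 200 camera calls.

### The job

Take the hooked sample holder by its top fin, lift it over the lip at the open left end of the stand's rail and lower it until it sits on the ledge with its hook behind the lip. Slide it along the rail to the end stop under the clamp and let go, then turn the clamp's tilted bar handle clockwise until the brass tab springs out of the clamp's side; stop there, do not overtighten. Leave the mug, the steel cup and the tape roll alone.

Things in the scene. Friction and masses are not known exactly. Their poses are not given: they have to be found in the camera images.
- holder: loose hooked sample holder, bare metal, 0.3 to 0.65 kg, standing upright. Origin under the centre of its block, on the underside; z up, +x to the hook. Block 40 (x) x 60 (y) x 64 mm high; in front a nose of that width to x = -52 mm, sloping 35 degrees from (x -20, z 42) down to (x -52, z 20): there the clamp presses. A plate (z 64 to 76, x -20 to 42) lies on top
- fin (a point): centre of the holder's upright grip fin (holder frame x 0, y 0, z 100 mm): 36 long (x), 14 thick (y), from z 76 to 124 mm. Axes as the holder's
- hook (a point): middle of the lower edge of the holder's hook tongue (holder frame x 37.5, y 0, z 52 mm). The tongue hangs from the top plate's rear end: x 33 to 42 mm, 50 mm wide, z 52 to 64. The lip goes into the 13 mm gap between block and tongue (x 20 to 33). Axes as the holder's
- stand: fixed clamping stand, base plate x -140 to 45, y -80 to 170 mm, 14 thick. Origin on the desk, on the rail's front face, in the clamp screw's plane; z up, +x to the rail's back, +y left along the rail. Rail along y from -40 to 165. Ledge in front of it at z = 20 (x -78 to 0). End stop: block, 60 mm high, face at y = -30. Grey clamp head over the ledge, y -62 to 36 mm, to z = 122
- hang (a point): middle of the top edge of the anti-jump lip at the rail's open left part (stand frame x 4, y 105, z 82 mm); axes as the stand's. The lip runs the rail's whole length: x 0 to 8 mm; behind it is a channel, floor at z = 70 mm, back to a wall at x = 32 mm, 86 mm high. The holder, turned like the stand, is hung here: its underside must be above z = 35 mm to pass over the lip and the wall
- seat (a point): point on the ledge where the holder's origin finally belongs: stand frame x -20, y 0, z 20 mm; axes as the stand's. The block then touches the rail's front face; the hook leaves 5 mm of play to the front (holder at x -25 to -20 mm). The holder is slid here along -y resting on the ledge: lifted more than 3 mm it may strike the clamp's foot
- handle (a point): centre of the clamp's dark bar handle: 90 mm long, 14 thick, 24 high, its lower edge 15 mm above the clamp block. Site axes turn with the bar: y along it, x across its thickness, z along the screw's axis, outwards: tilted 35 degrees from vertical to the stand's front (-x), so the tool must tilt 35 degrees. Stand frame x -113, y 0, z 132 mm; it does not shift as it turns
- screw (a joint): angle of the bar handle, rad; grows clockwise as seen from the handle's side (tightening), 0 to 0.7 at the start. Coarse screw, foot advances 3.8 mm per rad: it meets the seated holder at about 2.2 rad and the tab pops at about 3.5 rad (up to 0.8 rad earlier if the holder stands forward in its play); end of travel 5.0. Takes 0.2 to 0.4 N m, stays where it is left
- foot (a joint): compression of the clamp foot's spring, m: 0 while the foot is free; 4 N per mm, so 0.005 is the set force of 20 N; more than 0.010 is overtightened; end of travel 0.012
- tab (a joint): indicator tab, m: 0 = in (brass blade 26 x 6 mm, only 4 mm out of a slot in the left (+y) side of the clamp block), 0.020 = sprung out. The catch frees it when the foot's spring is compressed by 5 mm; it then stays out. It also creeps some 14 mm along its slot as the screw advances; that is not the pop
- mug: bystander: white mug with a handle, 78 x 110 x 97 mm, at the right front; origin under its centre
- steel_cup: bystander: steel sample cup, 50 mm across, 70 mm high, behind the holder; origin under its centre
- tape: bystander: roll of tape lying flat, 74 mm across, 25 mm high, at the left front; origin under its centre

How it is judged:
On the way, in this order (a step that is already met when the one before it is completed fails the run):
1. the holder sits on the ledge at the open left part of the rail, its hook behind the lip (y of holder in the frame of seat between 0.05 and 0.15 m and x of holder in the frame of seat between -0.008 and 0.004 m and z of holder in the frame of seat below 0.004 m and angle between holder's own z axis and vertical below 0.12 rad), for 0.2 s.
2. the holder has been slid to the end stop and let go, with the tab still in (y of holder in the frame of seat between -0.004 and 0.008 m and x of holder in the frame of seat above -0.008 m and z of holder in the frame of seat below 0.004 m and contact force between the fingers and holder below 0.1 N and value of joint tab below 0.004 m), for 0.2 s.
3. the clamp has been tightened on the holder until the tab popped out (value of joint tab above 0.015 m and value of joint foot above 0.0035 m), for 0.2 s.
At the end, for the whole second after the job is handed in: Tab out (over 15 mm), foot spring compressed 3.5 to 10 mm; holder at rest on the ledge (height within 4 mm), upright (0.1 rad), in line with the rail (0.15 rad), hook behind the lip (at most 8 mm to the front, 4 mm to the back of the seat point), within 8 mm of the end stop (all of step 3 and value of joint foot below 0.01 m and y of holder in the frame of seat between -0.004 and 0.008 m and x of holder in the frame of seat between -0.008 and 0.004 m and z of holder in the frame of seat between -0.004 and 0.004 m and angle between holder's own z axis and vertical below 0.1 rad and angle between the x axis of holder and the x axis of stand, either way round below 0.15 rad and linear speed of holder below 0.01 m/s); the robot touches nothing.
It fails at once if the clamp is overtightened: foot spring compressed by more than 10 mm (value of joint foot above 0.01 m).
It fails at once if the mug, steel cup or tape roll is moved by more than 20 mm (distance of any of mug, steel_cup, tape from where it was at the start of the episode above 0.02 m).
It also fails if it takes over 69 s, if anything falls off the work surface, if the arm or the gripper's body presses on something with over 40 N, if the wrist force passes 120 N, or if a joint passes its speed limit or range.

## Working session

There is one attempt and no reset: what is moved stays moved. The work goes in short steps, Python scripts to look and compute and a tool call to move; the robot and the scene stay as the last step left them, time stands still between calls to the robot, and variables do not carry over. Pictures are saved under pics/ and viewed, at most 10 in all, crops included, and the job is handed in when it is done.

Besides the shell and the picture viewer there is one more tool, called after "Request:" by a JSON object that holds its "method" and its "body", one argument or row to a line. play_rows: Moves the arm, as the interface text tells. Its arguments: {"type":"object","properties":{"plan":{"type":"string"},"force":{"type":"number"}},"required":["plan"]}

```bash
mkdir -p pics; python3 - <<'E'
from bench import monitor, cams
import cv2,numpy as np
o=monitor.get_obs();print({k:np.round(v,3).tolist() for k,v in o.items()})
ims=[]
for n in("scene","top"):
    d=cams.get_image(n);cv2.imwrite(f"pics/{n}0.png",d["frame"]);np.savez(f"{n}0.npz",**d)
    print(n,d["K"].tolist(),np.round(d["R"],3).tolist(),np.round(d["t"],3).tolist())
E
```

```text
{'time_s': 0.0, 'q': [1.024, 0.381, 1.298, -0.0, 1.464, -0.215], 'qd': [0.001, 0.001, -0.001, -0.002, -0.001, 0.001], 'tau': [-0.001, -43.793, -22.457, 0.071, 0.035, -0.0], 'tool_pos': [0.179, 0.52, 0.238], 'tcp_rot': [0.165, 0.986, -0.001, -0.0], 'ft_force': [-0.792, -0.103, -0.623], 'moment': [-0.038, 0.026, -0.009], 'grasp_force': 0.0, 'finger_gap': 0.088}
scene [[550.6986380015336, 0.0, 318.3379371566479], [0.0, 550.6986380015336, 235.4160544568818], [0.0, 0.0, 1.0]] [[0.561, -0.828, 0.002], [-0.46, -0.314, -0.83], [0.688, 0.465, -0.557]] [-0.298, 0.317, 1.076]
top [[443.23343223388036, 0.0, 321.9654329654422], [0.0, 443.23343223388036, 232.20511218815778], [0.0, 0.0, 1.0]] [[0.001, -1.0, -0.024], [-0.983, 0.004, -0.183], [0.183, 0.024, -0.983]] [-0.011, 0.503, 1.057]
```

View pics/scene0.png

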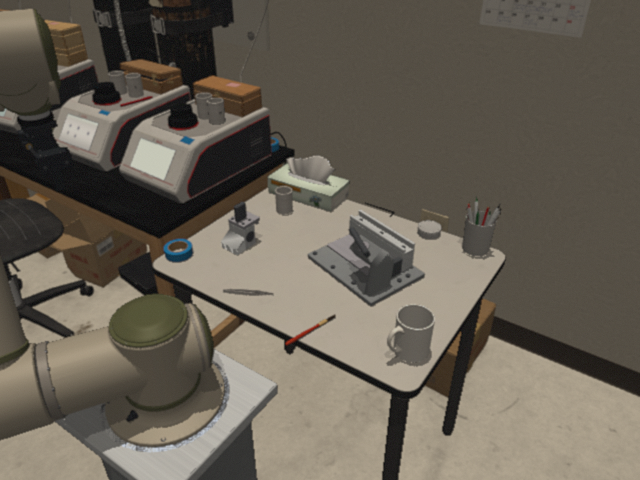

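View pics/top0.png

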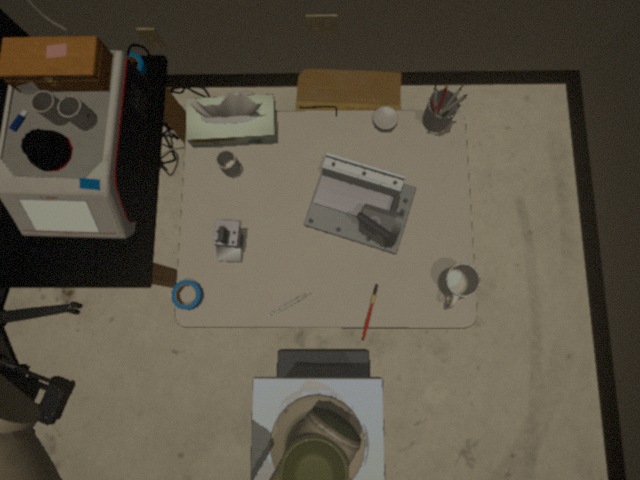

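The scene picture shows the holder at about (238,235) and the stand around (365,255). In the top picture the holder is at (228,240), with its nose toward the robot, and the stand is around (360,200). Next I measure both with depth.

```bash
cat > h.py <<'E'
import numpy as np,cv2
def cloud(d,fish=False):
    D=d["depth"];v,u=np.mgrid[0:480,0:640];K=d["K"]
    a=(u-K[0,2])/K[0,0];b=(v-K[1,2])/K[1,1]
    if fish:
        r=np.hypot(a,b)+1e-9;s=np.tan(np.minimum(r,1.5))/r;a=a*s;b=b*s
    c=np.stack([a*D,b*D,D],-1).reshape(-1,3)
    w=(c-d["t"])@d["R"]
    w[(D<=0).ravel()]=np.nan
    return w.reshape(480,640,3)
E
python3 - <<'E'
import numpy as np,cv2
from h import *
P={n:cloud(np.load(f"{n}0.npz")) for n in("scene","top")}
def rect(p):
    r=cv2.minAreaRect((p[:,:2]*1000).astype(np.float32));return [np.round(x,1) for x in r]
for n,(u,v) in (("top",(228,240)),("top",(360,200)),("top",(378,225)),("top",(228,163)),("top",(187,293)),("top",(458,280))):
    print(n,u,v,np.round(np.nanmedian(P[n][v-3:v+4,u-3:u+4].reshape(-1,3),0),3))
ch=P["top"][228+12,228];cs=P["top"][200,360]
for n in P:
    p=P[n].reshape(-1,3);p=p[~np.isnan(p[:,0])]
    tb=p[(np.abs(p[:,2])<.02)&(np.hypot(*(p[:,:2]-ch[:2]).T)<.15)];print(n,"table z",np.median(tb[:,2]))
    h=p[(np.hypot(*(p[:,:2]-ch[:2]).T)<.085)]
    for lo,hi in((.008,.2),(.055,.09),(.09,.14),(.115,.14)):
        q=h[(h[:,2]>lo)&(h[:,2]<hi)];
        if len(q)>5:print(" holder",lo,hi,len(q),rect(q),q.mean(0).round(4))
    h=p[(np.hypot(*(p[:,:2]-cs[:2]).T)<.2)]
    for lo,hi in((.008,.3),(.009,.02),(.074,.095),(.08,.095),(.11,.2)):
        q=h[(h[:,2]>lo)&(h[:,2]<hi)];
        if len(q)>5:print(" stand",lo,hi,len(q),rect(q),q.mean(0).round(4))
E
python3 - <<'E'
import cv2,numpy as np
a=cv2.imread("pics/top0.png");b=cv2.imread("pics/scene0.png")
c=np.hstack([cv2.resize(a[145:260,295:425],(400,354),interpolation=3),cv2.resize(b[195:310,300:430],(400,354),interpolation=3)])
e=np.hstack([cv2.resize(a[205:275,190:270],(270,236),interpolation=3),cv2.resize(b[195:265,205:285],(270,236),interpolation=3)])
e=cv2.copyMakeBorder(e,0,0,0,260,0);cv2.imwrite("pics/crop0.png",cv2.convertScaleAbs(np.vstack([c,e]),alpha=1.4))
E
```

```text
top 228 240 [0.478 0.217 0.076]
top 360 200 [ 0.593 -0.109  0.018]
top 378 225 [ 0.505 -0.142  0.132]
top 228 163 [0.701 0.241 0.003]
top 187 293 [ 0.355  0.334 -0.002]
top 458 280 [ 0.387 -0.353  0.005]
scene table z 0.0015106030417833456
 holder 0.008 0.2 1166 [array([491.6, 221.9]), array([ 69.5, 113.1]), np.float64(86.5)] [0.4755 0.2141 0.0571]
 holder 0.055 0.09 407 [array([499.6, 219. ]), array([62.6, 67.8]), np.float64(81.6)] [0.4891 0.2119 0.0726]
 holder 0.09 0.14 173 [array([488.8, 220.1]), array([18.7, 39.5]), np.float64(86.0)] [0.4853 0.2192 0.1101]
 holder 0.115 0.14 71 [array([487.5, 220.6]), array([17.9, 36.8]), np.float64(86.0)] [0.4862 0.2204 0.1218]
 stand 0.008 0.3 5822 [array([ 598.4, -114.8]), array([254.2, 227.7]), np.float64(72.1)] [ 0.5636 -0.1315  0.0502]
 stand 0.009 0.02 2116 [array([ 580.6, -109.1]), array([254.4, 188.6]), np.float64(72.2)] [ 0.5392 -0.1189  0.0155]
 stand 0.074 0.095 905 [array([ 591.4, -107.1]), array([231.3, 163.1]), np.float64(71.6)] [ 0.6144 -0.1345  0.0825]
 stand 0.08 0.095 599 [array([ 592.1, -106.9]), array([230.6, 161.9]), np.flo
[... 494 characters left out ...]
55 0.222  0.1155]
 holder 0.115 0.14 97 [array([487.1, 224.7]), array([15.3, 35.9]), np.float64(86.2)] [0.4861 0.2234 0.1209]
 stand 0.008 0.3 7233 [array([ 578.4, -107.6]), array([250. , 185.3]), np.float64(72.1)] [ 0.5779 -0.1065  0.044 ]
 stand 0.009 0.02 3743 [array([ 578.3, -107.7]), array([249.9, 184.9]), np.float64(72.2)] [ 0.5639 -0.0911  0.0145]
 stand 0.074 0.095 705 [array([ 588.8, -103.9]), array([225.6, 159.6]), np.float64(72.2)] [ 0.6359 -0.119   0.0815]
 stand 0.08 0.095 409 [array([ 589.6, -103.8]), array([224. , 157.9]), np.float64(72.3)] [ 0.6361 -0.1237  0.0842]
 stand 0.11 0.2 681 [array([ 510.7, -143.1]), array([104.1,  60.3]), np.float64(70.6)] [ 0.5147 -0.1426  0.1256]
```

View pics/crop0.png

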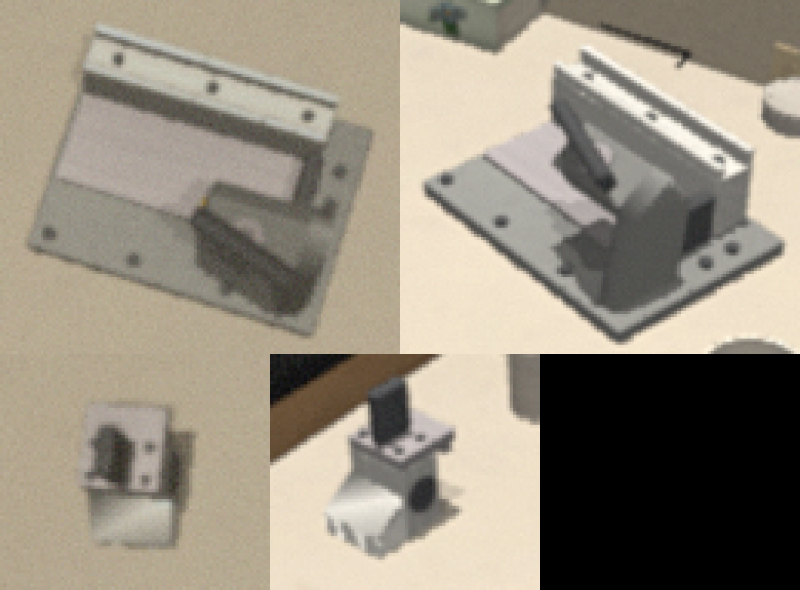

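The stand's yaw is about -17.9°, with its origin near (0.610,-0.165). The holder's yaw is about -4°, with the fin near (0.4865,0.2225). The bar's left end is toward the back. Next I write a row helper and start moving.

```bash
cat >> h.py <<'E'
from scipy.spatial.transform import Rotation as Ro
from bench import monitor,cams
YS=np.radians(-17.85);OS=np.array([.610,-.1653])
def stand(x,y,z=0,O=None,yaw=None):
    a=YS if yaw is None else yaw;O=OS if O is None else O
    return np.r_[O+np.array([[np.cos(a),-np.sin(a)],[np.sin(a),np.cos(a)]])@[x,y],z]
def to_stand(p):
    c,s=np.cos(YS),np.sin(YS);d=np.asarray(p)[...,:2]-OS
    return np.stack([c*d[...,0]+s*d[...,1],-s*d[...,0]+c*d[...,1]],-1)
def pose():
    o=monitor.get_obs();R=Ro.from_quat(o["tcp_rot"]).as_matrix();return o,o["tool_pos"],np.arctan2(R[1,1],R[0,1])
def rows(start,ya,goal,yb,n,gap):
    """rows from start to goal; yaw of tool y ya->yb (world), tool down"""
    d=(np.asarray(goal)-start)/n;dt=(yb-ya)/n;out=[]
    for i in range(n):
        a=ya+i*dt;y=np.array([np.cos(a),np.sin(a)]);x=np.array([-y[1],y[0]])  # x = y cross z(down)
        out.append("%.2f %.2f %.2f %.2f %.2f"%(100*d[:2]@x,100*d[:2]@y,-100*d[2],-np.degrees(dt),gap))
    return ";".join(out)
E
python3 - <<'E'
from h import *
o,p,a=pose();R=Ro.from_quat(o["tcp_rot"]).as_matrix();print(R.round(3),np.degrees(a))
print(rows(p,a,[.4865,.2225,.20],np.radians(86.1),12,5))
E
```

```text
[[-0.945  0.326 -0.001]
 [ 0.326  0.945 -0.001]
 [ 0.    -0.001 -1.   ]] 70.98803801502271
-3.23 -1.51 0.32 -1.26 5.00;-3.20 -1.58 0.32 -1.26 5.00;-3.16 -1.65 0.32 -1.26 5.00;-3.12 -1.72 0.32 -1.26 5.00;-3.08 -1.79 0.32 -1.26 5.00;-3.04 -1.85 0.32 -1.26 5.00;-3.00 -1.92 0.32 -1.26 5.00;-2.96 -1.98 0.32 -1.26 5.00;-2.92 -2.05 0.32 -1.26 5.00;-2.87 -2.11 0.32 -1.26 5.00;-2.82 -2.18 0.32 -1.26 5.00;-2.77 -2.24 0.32 -1.26 5.00
```

Request:
{"method": "play_rows", "body": {
  "plan": "-3.23 -1.51 0.32 -1.26 5;-3.2 -1.58 0.32 -1.26 5;-3.16 -1.65 0.32 -1.26 5;-3.12 -1.72 0.32 -1.26 5;-3.08 -1.79 0.32 -1.26 5;-3.04 -1.85 0.32 -1.26 5;-3 -1.92 0.32 -1.26 5;-2.96 -1.98 0.32 -1.26 5;-2.92 -2.05 0.32 -1.26 5;-2.87 -2.11 0.32 -1.26 5;-2.82 -2.18 0.32 -1.26 5;-2.77 -2.24 0.32 -1.26 5"
}}

```text
time_s: 1.3
tool_pos: [0.4872, 0.2214, 0.2]
tcp_rot: [0.034, 0.999, -0.0, -0.0]
ft_force: [-0.0, 0.2, 0.8]
finger_gap: 0.0499
grasp_force: 0.0
```

```bash
python3 - <<'E'
from h import *
d=cams.get_image("wrist");np.savez("w1.npz",**d);cv2.imwrite("pics/w1.png",d["frame"])
o,p,a=pose();print(p.round(4),np.degrees(a),o["ft_force"],o["finger_gap"])
w=cloud(d,True).reshape(-1,3);w=w[~np.isnan(w[:,0])]
h=w[np.hypot(w[:,0]-.4865,w[:,1]-.2225)<.08]
for lo,hi in((.07,.085),(.115,.135)):
    q=h[(h[:,2]>lo)&(h[:,2]<hi)]
    if len(q)>5:print(lo,len(q),cv2.minAreaRect((q[:,:2]*1000).astype(np.float32)),np.median(q,0))
E
```

```text
[0.4905 0.2183 0.1992] 86.04931137644373 [ 2.63501633 -1.94847174 -0.28964025] 0.05045722706960526
0.07 4630 ((499.7884216308594, 221.61984252929688), (59.90549087524414, 61.934654235839844), 85.5979232788086) [0.49687434 0.2195621  0.07507633]
0.115 1170 ((488.5801086425781, 222.6260528564453), (13.944060325622559, 35.8517951965332), 85.81172943115234) [0.48715788 0.2224849  0.1224958 ]
```

View pics/w1.png

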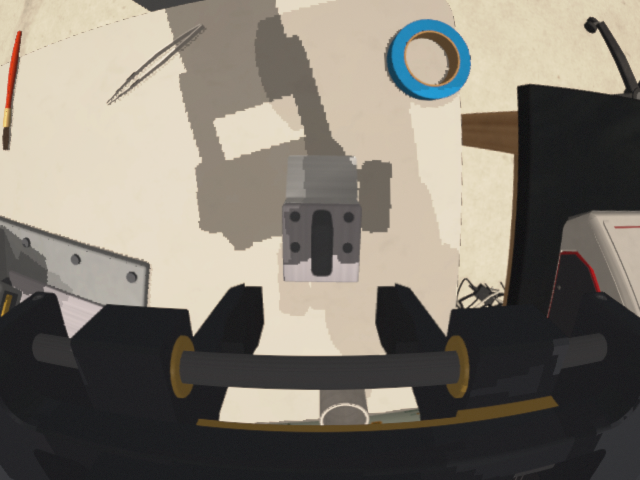

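The wrist picture shows the holder upright at (322,230), its fin at (322,240) and the fingers at (240,320) and (400,320). The fin lies at about (0.488,0.2225). Next I descend and grip.

Request:
{"method": "play_rows", "body": {
  "plan": "-0.15 0 1.6 0 5;0 0 1.6 0 5;0 0 2 0 5;0 0 2 0 5;0 0 2 0 5;0 0 1 0 5;0 0 1 0 5;0 0 0 0 5;0 0 0 0 5"
}}

```text
time_s: 2.25
tool_pos: [0.4882, 0.2226, 0.0888]
tcp_rot: [0.034, 0.999, 0.0, 0.0]
ft_force: [-0.2, 0.4, 1.1]
finger_gap: 0.0499
grasp_force: 0.0
```

Request:
{"method": "play_rows", "body": {
  "plan": "0 0 0 0 0.5;0 0 0 0 0.5;0 0 0 0 0.5;0 0 0 0 0.5;0 0 0 0 0.5;0 0 0 0 0.5",
  "force": 30
}}

```text
time_s: 2.85
tool_pos: [0.4879, 0.2225, 0.0884]
tcp_rot: [0.034, 0.999, 0.0, -0.0]
ft_force: [-1.0, 1.1, 1.9]
finger_gap: 0.014
grasp_force: 30.0
```

```bash
python3 - <<'E'
from h import *
o,p,a=pose();print(p,np.degrees(a));g=stand(-.0225,.105,.188);print(g)
print(rows([.488,.2225,.188],a,g,np.radians(72.15),12,.5))
E
```

```text
[0.48789129 0.22254434 0.08843131] 86.1100954032562
[ 0.62076834 -0.05845763  0.188     ]
-1.26 -2.26 -0.00 1.16 0.50;-1.31 -2.23 -0.00 1.16 0.50;-1.35 -2.21 -0.00 1.16 0.50;-1.40 -2.18 -0.00 1.16 0.50;-1.44 -2.15 -0.00 1.16 0.50;-1.49 -2.12 -0.00 1.16 0.50;-1.53 -2.09 -0.00 1.16 0.50;-1.57 -2.06 -0.00 1.16 0.50;-1.61 -2.03 -0.00 1.16 0.50;-1.65 -1.99 -0.00 1.16 0.50;-1.69 -1.96 -0.00 1.16 0.50;-1.73 -1.93 -0.00 1.16 0.50
```

Request:
{"method": "play_rows", "body": {
  "plan": "0 0 -1 0 0.5;0 0 -2 0 0.5;0 0 -2 0 0.5;0 0 -2 0 0.5;0 0 -2 0 0.5;0 0 -1 0 0.5;0 0 0 0 0.5"
}}

```text
time_s: 3.55
tool_pos: [0.4882, 0.2226, 0.1894]
tcp_rot: [0.034, 0.999, 0.0, 0.001]
ft_force: [1.4, 0.3, -4.5]
finger_gap: 0.0135
grasp_force: 30.0
```

Request:
{"method": "play_rows", "body": {
  "plan": "-1.26 -2.26 0 1.16 0.5;-1.31 -2.23 0 1.16 0.5;-1.35 -2.21 0 1.16 0.5;-1.4 -2.18 0 1.16 0.5;-1.44 -2.15 0 1.16 0.5;-1.49 -2.12 0 1.16 0.5;-1.53 -2.09 0 1.16 0.5;-1.57 -2.06 0 1.16 0.5;-1.61 -2.03 0 1.16 0.5;-1.65 -1.99 0 1.16 0.5;-1.69 -1.96 0 1.16 0.5;-1.73 -1.93 0 1.16 0.5"
}}

```text
time_s: 4.75
tool_pos: [0.6206, -0.0593, 0.1867]
tcp_rot: [0.155, 0.988, 0.0, -0.001]
ft_force: [0.2, -0.1, -4.4]
finger_gap: 0.0139
grasp_force: 30.0
```

Request:
{"method": "play_rows", "body": {
  "plan": "0 0 0 0 0.5;0 0 0 0 0.5;0 0 0 0 0.5"
}}

```text
time_s: 5.05
tool_pos: [0.6202, -0.0575, 0.1876]
tcp_rot: [0.154, 0.988, 0.0, -0.001]
ft_force: [0.4, 0.8, -4.2]
finger_gap: 0.0137
grasp_force: 30.0
```

```bash
python3 - <<'E'
from h import *
D={n:cams.get_image(n) for n in("wrist","scene","top")}
for n in D: np.savez(f"{n}2.npz",**D[n])
o,p,a=pose();print(p.round(4),np.degrees(a),o["ft_force"],o["finger_gap"])
w=cloud(D["wrist"],True).reshape(-1,3);w=w[~np.isnan(w[:,0])];s=to_stand(w)
for lo,hi,nm in((.008,.022,"base/ledge"),(.078,.084,"lip"),(.0845,.09,"wall"),(.066,.073,"chan")):
    k=(w[:,2]>lo)&(w[:,2]<hi)&(np.abs(s[:,0])<.2)&(s[:,1]>-.1)&(s[:,1]<.2);q=s[k]*1000
    print(nm,k.sum(),np.percentile(q[:,0],[0,2,50,98,100]).round(1),np.percentile(q[:,1],[0,2,50,98,100]).round(1)) if k.sum() else 0
a=cv2.resize(D["wrist"]["frame"],(400,300));t=cv2.resize(D["top"]["frame"][120:270,280:480],(400,300));sc=cv2.resize(D["scene"]["frame"][150:300,280:480],(400,300))
cv2.imwrite("pics/c2.png",np.vstack([np.hstack([a,t]),np.hstack([sc,sc*0])]))
E
```

```text
[ 0.6205 -0.0575  0.1883] 72.250267362553 [ 0.73401588 -0.06058911 -3.71496937] 0.01363426418411788
base/ledge 23962 [-136.9 -134.7  -83.4    6.8  199.8] [-81.3 -72.8  59.2 165.5 169.2]
lip 1793 [-85.1 -69.9   7.3  35.8  41.4] [-41.3 -37.6  17.6 160.2 162.9]
wall 230 [-101.8  -85.1   35.8   41.5   42. ] [-63.3 -59.9 -28.5  35.7  39.1]
chan 3382 [-91.8   3.   24.3  35.9  36.9] [-41.6 -38.3  16.1 161.3 163.9]
```

View pics/c2.png

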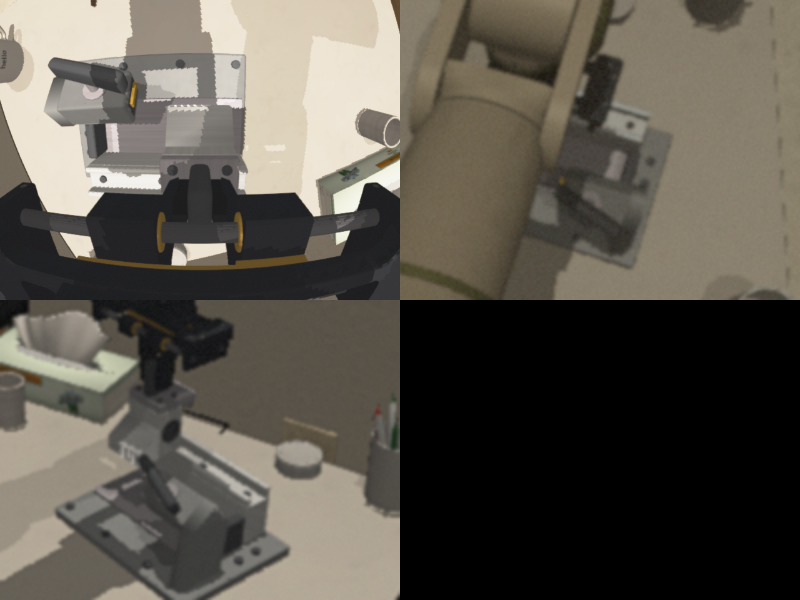

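The composite shows the holder hanging over the ledge's left part, top plate level. In the wrist half the rail is at (105..245,185), and the bar and tab are at left near (90,75) and (135,95). Next I refine the stand position.

```bash
python3 - <<'E'
from h import *
for n in("wrist","scene","top"):
    w=cloud(np.load(f"{n}2.npz" if n!="top" else "top0.npz"),n=="wrist").reshape(-1,3);w=w[~np.isnan(w[:,0])];s=to_stand(w)*1000;z=w[:,2]*1000
    print(n)
    def edge(k,ax,side,lo,hi,st=10):
        r=[]
        for b in range(lo,hi,st):
            m=k&(s[:,1-ax]>b)&(s[:,1-ax]<b+st)
            if m.sum()>4:r.append((b+st/2,(np.percentile(s[m,ax],2) if side<0 else np.percentile(s[m,ax],98))))
        r=np.array(r)
        if len(r)<3: return None
        f=np.polyfit(r[:,0],r[:,1],1);res=r[:,1]-np.polyval(f,r[:,0]);g=abs(res)<2
        f=np.polyfit(r[g,0],r[g,1],1) if g.sum()>2 else f
        return len(r),"slope deg %.2f at0 %.1f med %.1f"%(np.degrees(f[0]),f[1],np.median(r[:,1]))
    B=(z>8)&(z<18)
    print(" base front(-140)",edge(B&(s[:,0]<-120),0,-1,-70,160))
    print(" base left(170)",edge(B&(s[:,1]>150),1,1,-130,-10))
    print(" lip front(0)",edge((z>74)&(z<86)&(abs(s[:,0])<14),0,-1,30,160))
    print(" lip back(8)",edge((z>77)&(z<86)&(abs(s[:,0])<14),0,1,-30,160))
    print(" wall front(32)",edge((z>78)&(z<90)&(abs(s[:,0]-36)<9),0,-1,-30,160))
    print(" rail left(165)",edge((z>60)&(z<90)&(s[:,1]>140),1,1,0,30,6))
    h=(z>125)&(z<215)&(abs(s[:,0]+20)<70)&(abs(s[:,1]-105)<45)
    for lo,hi in((100,145),(157,168),(172,180)):
        m=(abs(s[:,0]+20)<65)&(abs(s[:,1]-105)<40)&(z>lo)&(z<hi)
        if m.sum()>5:print(" holder",lo,m.sum(),np.percentile(s[m,0],[1,99]).round(1),np.percentile(s[m,1],[1,99]).round(1))
    m=(abs(s[:,0]+113)<60)&(abs(s[:,1])<60)&(z>128)&(z<175)
    if m.sum()>5:print(" bar",cv2.minAreaRect(s[m].astype(np.float32)))
E
```

```text
wrist
 base front(-140) (23, 'slope deg 0.77 at0 -137.7 med -136.2')
 base left(170) (12, 'slope deg 176.07 at0 520.6 med 380.7')
 lip front(0) (4, 'slope deg 0.19 at0 2.7 med 3.0')
 lip back(8) (10, 'slope deg -0.09 at0 10.2 med 10.2')
 wall front(32) (10, 'slope deg 0.07 at0 34.5 med 34.6')
 rail left(165) (5, 'slope deg -0.19 at0 163.1 med 163.1')
 holder 100 7377 [-73.7 -41.4] [ 76.2 134.9]
 holder 157 881 [-42.4 -40.7] [ 76.9 134.1]
 holder 172 3832 [-42.  -15.9] [ 76.1 134.9]
 bar ((-109.6045150756836, -0.6422805786132812), (90.36211395263672, 20.922094345092773), 74.36144256591797)
scene
 base front(-140) (23, 'slope deg 146.03 at0 -685.2 med -714.2')
 base left(170) (12, 'slope deg 18.39 at0 624.2 med 601.6')
 lip front(0) (7, 'slope deg -0.56 at0 2.3 med 1.7')
 lip back(8) (13, 'slope deg 0.15 at0 9.4 med 9.5')
 wall front(32) (15, 'slope deg -0.31 at0 33.3 med 32.9')
 rail left(165) (5, 'slope deg 4804.19 at0 67.1 med 655.7')
 holder 100 619 [-74.6  -3.3] [ 73.  137.8]
 holder 157 110 [-43.5  19.6] [ 74.5 133.4]
 holder 172 214 [-42.7  18.3] [ 74.7 133.7]
 bar ((-111.95770263671875, -1.0133705139160156), (90.21812438964844, 19.61480140686035), 73.0346450805664)
top
 base front(-140) (23, 'slope deg 82.27 at0 -557.2 med -550.1')
 base left(170) (12, 'slope deg 18.42 at0 624.5 med 601.6')
 lip front(0) (13, 'slope deg 0.16 at0 -0.2 med 0.1')
 lip back(8) (19, 'slope deg 0.12 at0 6.9 med 7.1')
 wall front(32) (19, 'slope deg 0.38 at0 31.5 med 31.8')
 rail left(165) (5, 'slope deg 13.09 at0 651.6 med 654.9')
 bar ((-113.26885986328125, -0.082275390625), (89.3375473022461, 20.70193099975586), 72.6516342163086)
```

Request:
{"method": "play_rows", "body": {
  "plan": "-0.24 0 0 0 0.5;0 0 1 0 0.5;0 0 1.5 0 0.5;0 0 1.5 0 0.5;0 0 1 0 0.5;0 0 1 0 0.5;0 0 0.8 0 0.5;0 0 0.6 0 0.5;0 0 0 0 0.5;0 0 0 0 0.5"
}}

```text
time_s: 6.2
tool_pos: [0.6232, -0.0591, 0.1146]
tcp_rot: [0.155, 0.988, -0.0, 0.0]
ft_force: [0.6, -0.9, -4.4]
finger_gap: 0.0141
grasp_force: 30.0
```

Request:
{"method": "play_rows", "body": {
  "plan": "0 0 0.3 0 0.5;0 0 0.2 0 0.5;0 0 0.1 0 0.5;0 0 0.1 0 0.5;0 0 0 0 0.5;0 0 0 0 0.5"
}}

```text
time_s: 6.8
tool_pos: [0.6235, -0.0594, 0.1085]
tcp_rot: [0.155, 0.988, -0.0, 0.001]
ft_force: [-0.6, -0.6, 5.6]
finger_gap: 0.0138
grasp_force: 30.0
```

Request:
{"method": "play_rows", "body": {
  "plan": "0 -0.5 0 0 0.5;0 -1 0 0 0.5;0 -1.2 0 0 0.5;0 -1.2 0 0 0.5;0 -1.2 0 0 0.5;0 -1 0 0 0.5;0 0 0 0 0.5"
}}

```text
time_s: 7.5
tool_pos: [0.6048, -0.1188, 0.1084]
tcp_rot: [0.155, 0.988, -0.001, 0.001]
ft_force: [-0.5, -1.6, 7.9]
finger_gap: 0.0135
grasp_force: 30.0
```

Request:
{"method": "play_rows", "body": {
  "plan": "0 -0.8 0 0 0.5;0 -1 0 0 0.5;0 -1 0 0 0.5;0 -0.8 0 0 0.5;0 -0.3 0 0 0.5;0 -0.2 0 0 0.5;0 0 0 0 0.5;0 0 0 0 0.5"
}}

```text
time_s: 8.3
tool_pos: [0.5925, -0.157, 0.1084]
tcp_rot: [0.155, 0.988, -0.0, 0.001]
ft_force: [2.4, 2.1, 8.7]
finger_gap: 0.0136
grasp_force: 30.0
```

```bash
sed -i 's/OS=np.array(.*)/OS=np.array([.612,-.1673])/' h.py; python3 - <<'E'
from h import *
o,p,a=pose();print(to_stand(p)*1000,p,o["ft_force"])
E
```

```text
[-21.73924923   3.836481  ] [ 0.59248321 -0.15698455  0.10843405] [2.3605161  2.11029314 8.67924417]
```

Request:
{"method": "play_rows", "body": {
  "plan": "0 -0.15 0 0 0.5;0 -0.1 0 0 0.5;0 -0.1 0 0 0.5;0 0 0 0 0.5;0 0 0 0 0.5"
}}

```text
time_s: 8.8
tool_pos: [0.5917, -0.1594, 0.1086]
tcp_rot: [0.155, 0.988, 0.0, 0.002]
ft_force: [3.4, 5.8, 11.0]
finger_gap: 0.0139
grasp_force: 30.1
```

Request:
{"method": "play_rows", "body": {
  "plan": "0 0 -0.05 0 0.5;0 0.1 0 0 0.5;0 0 0 0 3;0 0 0 0 3;0 0 0 0 3;0 0 0 0 3;0 0 0 0 3"
}}

```text
time_s: 9.5
tool_pos: [0.5909, -0.1587, 0.1077]
tcp_rot: [0.155, 0.988, 0.0, -0.0]
ft_force: [0.6, -0.0, -0.0]
finger_gap: 0.0301
grasp_force: 0.0
```

```bash
python3 - <<'E'
from h import *
d=cams.get_image("wrist");np.savez("w3.npz",**d);cv2.imwrite("pics/w3.png",d["frame"])
o,p,a=pose();print(to_stand(p)*1000,p,o["ft_force"],o["finger_gap"],np.degrees(a))
w=cloud(d,True).reshape(-1,3);w=w[~np.isnan(w[:,0])];s=to_stand(w)*1000;z=w[:,2]*1000
for lo,hi in((60,82),(92,99),(120,150)):
    m=(abs(s[:,0]+20)<60)&(abs(s[:,1])<45)&(z>lo)&(z<hi)
    print(lo,m.sum(),np.percentile(s[m,0],[1,99]).round(1),np.percentile(s[m,1],[1,99]).round(1),np.median(z[m]))
for lo in range(20,90,10):
    m=(s[:,0]>-45)&(s[:,0]<-10)&(s[:,1]>-70)&(s[:,1]<-25)&(z>lo)&(z<lo+10)
    if m.sum()>5:print("stop",lo,m.sum(),np.percentile(s[m,1],[2,98]))
E
```

```text
[-22.68295286   1.80667877] [ 0.59096275 -0.15862737  0.10769465] [-0.20070842  0.56302219 -0.37454869] 0.030153117880659403 72.18689459994486
60 1906 [-44.  -22.6] [-38.9  29.7] 69.83395436429048
92 6656 [-62.7  11.8] [-41.   30.5] 95.10020136696824
120 7063 [-79.6 -15.6] [-29.8  31.3] 138.11649850251254
stop 50 1032 [-43.50848125 -26.94706216]
stop 60 106 [-41.28707792 -25.09907005]
stop 70 35 [-28.59068148 -25.08359498]
stop 80 48 [-28.53819917 -25.27971757]
```

View pics/w3.png

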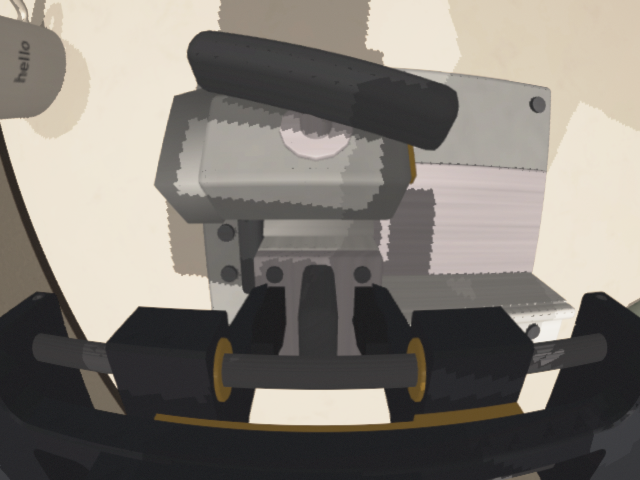

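The wrist picture shows the holder seated under the clamp with its plate at (255..382,265), against the stop at (245,255). The bar runs from (200,55) to (440,120) and the brass tab sits at (412,160). The fingers are free. Next I plan to push the bar's left end with the closed fingers as a peg.

```bash
cat >> h.py <<'E'
T=np.radians(35)
def peg(deg,r=.036,dz=.012,half=.009,gap=0.):
    """TCP world pos and yaw of tool y with closed fingers touching bar end A at bar angle deg"""
    th=np.radians(deg);c,s=np.cos(T),np.sin(T)
    u=np.array([np.sin(th)*c,np.cos(th),np.sin(th)*s]);t=np.array([np.cos(th)*c,-np.sin(th),np.cos(th)*s]);n=np.array([-s,0,c])
    e=u[:2]/np.hypot(*u[:2]);h=np.array([e[1],-e[0]])
    w=.007*abs(t[:2]@h)+.012*abs(n[:2]@h)
    q=np.array([-.113,0])+r*u[:2]-h*(w+half+gap)
    return stand(q[0],q[1],.132+r*u[2]-dz),YS+np.arctan2(e[1],e[0])
def chain(p,a,degs,gap=0.,**k):
    out=[]
    for d in degs:
        g,b=peg(d,**k);b=a+(b-a+np.pi)%(2*np.pi)-np.pi
        out.append(rows(p,a,g,b,1,gap));p,a=g,b
    print(";".join(out));return p,a
def barfit(d,fish):
    w=cloud(d,fish).reshape(-1,3);w=w[~np.isnan(w[:,0])];s=to_stand(w)
    x=s[:,0]+.113;X=np.stack([np.cos(T)*x+np.sin(T)*(w[:,2]-.132),s[:,1],-np.sin(T)*x+np.cos(T)*(w[:,2]-.132)],-1)
    m=(np.hypot(X[:,0],X[:,1])<.055)&(abs(X[:,2])<.016);q=X[m,:2]
    return m.sum(),np.round(cv2.minAreaRect((q*1000).astype(np.float32)),1) if 0 else [np.round(v,1) for v in cv2.minAreaRect((q*1000).astype(np.float32))],np.degrees(np.arctan2(*np.linalg.svd(q-q.mean(0),full_matrices=False)[2][0]))
E
python3 - <<'E'
from h import *
print(barfit(np.load("w3.npz"),True),barfit(np.load("top0.npz"),False))
o,p,a=pose();print(o["q"].round(2),np.degrees(a))
p[2]=.188
g,b=peg(0);print(g,np.degrees(b));hi=g.copy();hi[2]=.188
print(rows(p,a,hi,b,6,0))
E
```

```text
(np.int64(17662), [array([1. , 0.4]), array([89.4, 15. ]), np.float64(71.1)], np.float64(-161.20822769822067)) (np.int64(306), [array([-2. ,  1.6]), array([90.1, 15.2]), np.float64(71.2)], np.float64(19.07807981755049))
[-0.46  0.6   1.31 -0.    1.23 -1.72] 72.18689459994486
[ 0.49489811 -0.09176934  0.12      ] 72.14999999999999
1.87 0.57 -0.00 0.01 0.00;1.87 0.57 -0.00 0.01 0.00;1.87 0.57 -0.00 0.01 0.00;1.87 0.57 -0.00 0.01 0.00;1.87 0.57 -0.00 0.01 0.00;1.87 0.57 -0.00 0.01 0.00
```

Request:
{"method": "play_rows", "body": {
  "plan": "0 0 -0.5 0 3;0 0 -1 0 3;0 0 -1.5 0 3;0 0 -1.5 0 3;0 0 -1.5 0 3;0 0 -1 0 3;0 0 -1 0 3;0 0 0 0 3"
}}

```text
time_s: 10.35
tool_pos: [0.5915, -0.1587, 0.1894]
tcp_rot: [0.155, 0.988, -0.0, 0.001]
ft_force: [0.4, 0.7, -1.3]
finger_gap: 0.0298
grasp_force: 0.0
```

Request:
{"method": "play_rows", "body": {
  "plan": "1.87 0.57 0 0 0;1.87 0.57 0 0 0;1.87 0.57 0 0 0;1.87 0.57 0 0 0;1.87 0.57 0 0 0;1.87 0.57 0 0 0;0 0 1.5 0 0;0 0 1.5 0 0;0 0 1.5 0 0;0 0 1.5 0 0;0 0 0.8 0 0;0 0 0 0 0"
}}

```text
time_s: 11.55
tool_pos: [0.4942, -0.0915, 0.1188]
tcp_rot: [0.155, 0.988, 0.0, -0.001]
ft_force: [0.0, 0.1, -0.7]
finger_gap: -0.0001
grasp_force: 0.0
```

```bash
python3 - <<'E'
from h import *
o,p,a=pose();print(p,o["ft_force"],o["finger_gap"])
g,b=peg(0)
p,a=chain(g,b,[5,10,14,17,20,23,26,29,32,35,38,41])
print();chain(p,a,range(45,93,4))
E
```

```text
[ 0.49420932 -0.09151698  0.11884444] [ 0.01489073  0.11181505 -0.73066466] -0.00010930924616332305
-0.26 0.14 -0.18 4.10 0.00;-0.27 0.13 -0.18 4.12 0.00;-0.21 0.10 -0.14 3.32 0.00;-0.16 0.07 -0.10 2.52 0.00;-0.16 0.07 -0.10 2.54 0.00;-0.17 0.07 -0.10 2.57 0.00;-0.17 0.07 -0.10 2.61 0.00;-0.17 0.07 -0.10 2.64 0.00;-0.17 0.07 -0.09 2.69 0.00;-0.17 0.07 -0.09 2.73 0.00;-0.18 0.07 -0.09 2.78 0.00;-0.18 0.07 -0.08 2.83 0.00

-0.25 0.09 -0.11 3.87 0.00;-0.25 0.09 -0.10 3.98 0.00;-0.26 0.09 -0.09 4.09 0.00;-0.27 0.09 -0.08 4.20 0.00;-0.27 0.10 -0.07 4.32 0.00;-0.28 0.10 -0.07 4.43 0.00;-0.29 0.10 -0.06 4.54 0.00;-0.29 0.11 -0.05 4.64 0.00;-0.30 0.11 -0.04 4.73 0.00;-0.31 0.12 -0.03 4.80 0.00;-0.31 0.12 -0.02 4.85 0.00;-0.31 0.12 -0.01 4.88 0.00
```

Request:
{"method": "play_rows", "body": {
  "plan": "-0.26 0.14 -0.18 4.1 0;-0.27 0.13 -0.18 4.12 0;-0.21 0.1 -0.14 3.32 0;-0.16 0.07 -0.1 2.52 0;-0.16 0.07 -0.1 2.54 0;-0.17 0.07 -0.1 2.57 0;-0.17 0.07 -0.1 2.61 0;-0.17 0.07 -0.1 2.64 0;-0.17 0.07 -0.09 2.69 0;-0.17 0.07 -0.09 2.73 0;-0.18 0.07 -0.09 2.78 0;-0.18 0.07 -0.08 2.83 0"
}}

```text
time_s: 12.75
tool_pos: [0.5168, -0.0947, 0.133]
tcp_rot: [0.449, 0.893, 0.0, -0.003]
ft_force: [-7.0, 5.4, -3.5]
finger_gap: 0.0003
grasp_force: 3.8
```

```bash
python3 - <<'E'
from h import *
o,p,a=pose();g,b=peg(41);print(p,g,np.degrees([a,b]),o["ft_force"])
for n in("wrist","top","scene"):
    d=cams.get_image(n);np.savez(n+"4.npz",**d);print(n,barfit(d,n=="wrist"))
    if n=="wrist":cv2.imwrite("pics/w4.png",d["frame"])
E
```

```text
[ 0.51682388 -0.09471444  0.13295395] [ 0.51875636 -0.0960569   0.1335468 ] [36.63127636 36.69616807] [-7.02539163  5.38205665 -3.54705508]
wrist (np.int64(1132), [array([-10.7,  10.7]), array([94.7, 30.5]), np.float64(58.2)], np.float64(-160.35757648710543))h.py:48: RuntimeWarning: Mean of empty slice.
  return m.sum(),np.round(cv2.minAreaRect((q*1000).astype(np.float32)),1) if 0 else [np.round(v,1) for v in cv2.minAreaRect((q*1000).astype(np.float32))],np.degrees(np.arctan2(*np.linalg.svd(q-q.mean(0),full_matrices=False)[2][0]))
  ret = um.true_divide(
Traceback (most recent call last):
  File "h.py", line 48, in barfit
    return m.sum(),np.round(cv2.minAreaRect((q*1000).astype(np.float32)),1) if 0 else [np.round(v,1) for v in cv2.minAreaRect((q*1000).astype(np.float32))],np.degrees(np.arctan2(*np.linalg.svd(q-q.mean(0),full_matrices=False)[2][0]))
                                                                                                                                                                                   ~~~~~~~~~~~~~~~~~~~~~~~~~~~~~~~~~~~~~~~~~~~~~~~~~^^^
IndexError: index 0 is out of bounds for axis 0 with size 0
```

View pics/w4.png

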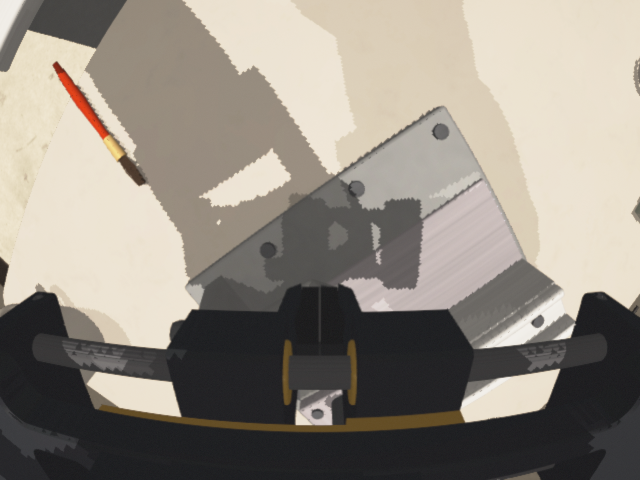

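The wrist view shows only the stand's left base, at (430,200). The fingers at (320,300) hide the bar, but they push it with about 9 N while it yields. I continue.

Request:
{"method": "play_rows", "body": {
  "plan": "-0.25 0.09 -0.11 3.87 0;-0.25 0.09 -0.1 3.98 0;-0.26 0.09 -0.09 4.09 0;-0.27 0.09 -0.08 4.2 0;-0.27 0.1 -0.07 4.32 0;-0.28 0.1 -0.07 4.43 0;-0.29 0.1 -0.06 4.54 0;-0.29 0.11 -0.05 4.64 0;-0.3 0.11 -0.04 4.73 0;-0.31 0.12 -0.03 4.8 0;-0.31 0.12 -0.02 4.85 0;-0.31 0.12 -0.01 4.88 0"
}}

```text
time_s: 14.05
tool_pos: [0.5366, -0.1238, 0.1412]
tcp_rot: [0.803, 0.596, 0.0, -0.002]
ft_force: [-1.9, 9.2, 2.7]
finger_gap: 0.0007
grasp_force: 4.0
```

```bash
python3 - <<'E'
from h import *
o,p,a=pose();g,b=peg(89);print(p,g,np.degrees([a,b]),o["ft_force"],o["q"].round(2))
d=cams.get_image("scene");np.savez("scene5.npz",**d);print(barfit(d,False))
f=np.load("scene0.npz")["frame"];c=lambda x:cv2.resize(x[190:310,300:440],(400,343),interpolation=3)
cv2.imwrite("pics/s5.png",np.hstack([c(f),c(d["frame"])]))
p,a=chain(g,b,range(93,129,3))
E
```

```text
[ 0.53664734 -0.1238289   0.14115585] [ 0.53731846 -0.1256316   0.14064561] [-16.77116345 -16.62928618] [-1.85790857  9.1746589   2.74414615] [-0.44  0.47  1.45  0.    1.22 -0.15]
(np.int64(415), [array([ 5. , 10.8]), array([97.4, 39.4]), np.float64(1.6)], np.float64(-96.52021737735357))
-0.23 0.13 0.00 4.88 0.00;-0.15 0.11 0.01 3.65 0.00;-0.15 0.11 0.01 3.63 0.00;-0.15 0.12 0.02 3.60 0.00;-0.15 0.12 0.03 3.57 0.00;-0.15 0.13 0.03 3.52 0.00;-0.15 0.13 0.04 3.47 0.00;-0.16 0.13 0.04 3.42 0.00;-0.16 0.14 0.05 3.36 0.00;-0.16 0.14 0.05 3.29 0.00;-0.16 0.14 0.06 3.23 0.00;-0.16 0.14 0.06 3.16 0.00
```

View pics/s5.png

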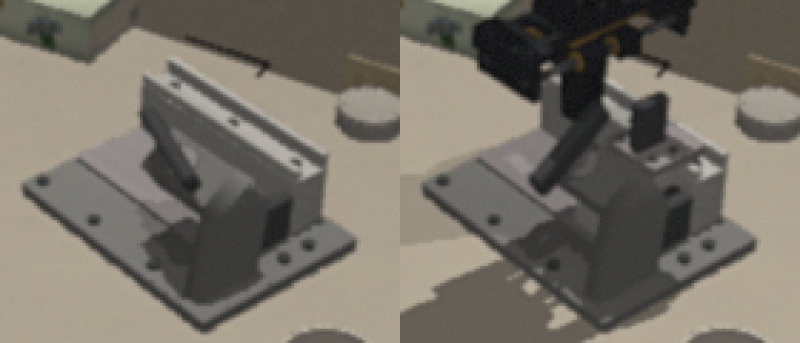

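The scene crop shows the bar turned across: its raised end meets the fingers at (595,115) and its low end is at (540,185). The holder stands under the clamp, with its fin at (648,120). I continue.

Request:
{"method": "play_rows", "body": {
  "plan": "-0.23 0.13 0 4.88 0;-0.15 0.11 0.01 3.65 0;-0.15 0.11 0.01 3.63 0;-0.15 0.12 0.02 3.6 0;-0.15 0.12 0.03 3.57 0;-0.15 0.13 0.03 3.52 0;-0.15 0.13 0.04 3.47 0;-0.16 0.13 0.04 3.42 0;-0.16 0.14 0.05 3.36 0;-0.16 0.14 0.05 3.29 0;-0.16 0.14 0.06 3.23 0;-0.16 0.14 0.06 3.16 0"
}}

```text
time_s: 15.3
tool_pos: [0.5384, -0.149, 0.1375]
tcp_rot: [0.965, 0.263, 0.001, -0.0]
ft_force: [2.2, 5.2, 1.9]
finger_gap: 0.0
grasp_force: 2.4
```

```bash
python3 - <<'E'
from h import *
o,p,a=pose();g,b=peg(126);print(p,g,np.degrees([a,b]),o["ft_force"],o["q"].round(2))
c=lambda x:cv2.resize(x[190:310,300:440],(400,343),interpolation=3);C=lambda x:cv2.resize(x[145:260,295:425],(388,343),interpolation=3)
F=[]
for n,f in(("scene",c),("top",C)):
    d=cams.get_image(n);np.savez(n+"6.npz",**d);print(barfit(d,False));F.append(f(d["frame"]))
cv2.imwrite("pics/s6.png",np.hstack(F))
p,a=chain(g,b,range(129,165,3))
E
```

```text
[ 0.53839483 -0.14904499  0.13749913] [ 0.53791579 -0.14992219  0.13670519] [-59.48182075 -59.42125092] [2.23179799 5.1797237  1.90151469] [-0.48  0.49  1.43  0.    1.22  0.55]
(np.int64(421), [array([ 5.8, -2. ]), array([34.8, 96.3]), np.float64(69.5)], np.float64(-62.93902017147552))h.py:48: RuntimeWarning: Mean of empty slice.
  return m.sum(),np.round(cv2.minAreaRect((q*1000).astype(np.float32)),1) if 0 else [np.round(v,1) for v in cv2.minAreaRect((q*1000).astype(np.float32))],np.degrees(np.arctan2(*np.linalg.svd(q-q.mean(0),full_matrices=False)[2][0]))
  ret = um.true_divide(
Traceback (most recent call last):
  File "h.py", line 48, in barfit
    return m.sum(),np.round(cv2.minAreaRect((q*1000).astype(np.float32)),1) if 0 else [np.round(v,1) for v in cv2.minAreaRect((q*1000).astype(np.float32))],np.degrees(np.arctan2(*np.linalg.svd(q-q.mean(0),full_matrices=False)[2][0]))
                                                                                                                                                                                   ~~~~~~~~~~~~~~~~~~~~~~~~~~~~~~~~~~~~~~~~~~~~~~~~~^^^
IndexError: index 0 is out of bounds for axis 0 with size 0
```

```bash
cat >> h.py <<'E'
def tab(d,fish=False):
    w=cloud(d,fish);s=to_stand(w);z=w[...,2];H=cv2.cvtColor(d["frame"],cv2.COLOR_BGR2HSV)
    m=(H[...,0]>10)&(H[...,0]<32)&(H[...,1]>110)&(s[...,1]>.028)&(s[...,1]<.085)&(abs(s[...,0]+.09)<.07)&(z>.04)&(z<.13)
    return m.sum(),np.round(np.r_[s[m].min(0),s[m].max(0),z[m].min(),z[m].max()],3) if m.sum() else 0
E
python3 - <<'E'
from h import *
for n in("scene0","top0","w3","wrist2","scene5","scene6"):print(n,tab(np.load(n+".npz"),n[0]=="w"))
g,b=peg(126);p,a=chain(g,b,range(129,165,3))
E
```

```text
scene0 (np.int64(0), 0)
top0 (np.int64(2), array([-0.087,  0.038, -0.084,  0.038,  0.11 ,  0.113]))
w3 (np.int64(166), array([-0.091,  0.038, -0.076,  0.04 ,  0.1  ,  0.11 ]))
wrist2 (np.int64(332), array([-0.102,  0.036, -0.075,  0.041,  0.085,  0.109]))
scene5 (np.int64(0), 0)
scene6 (np.int64(0), 0)
-0.16 0.14 0.07 3.10 0.00;-0.16 0.14 0.07 3.03 0.00;-0.16 0.14 0.07 2.97 0.00;-0.16 0.13 0.08 2.91 0.00;-0.16 0.13 0.08 2.85 0.00;-0.16 0.13 0.09 2.80 0.00;-0.16 0.13 0.09 2.75 0.00;-0.16 0.13 0.09 2.70 0.00;-0.16 0.12 0.10 2.66 0.00;-0.15 0.12 0.10 2.62 0.00;-0.15 0.12 0.10 2.58 0.00;-0.15 0.11 0.10 2.55 0.00
```

Request:
{"method": "play_rows", "body": {
  "plan": "-0.16 0.14 0.07 3.1 0;-0.16 0.14 0.07 3.03 0;-0.16 0.14 0.07 2.97 0;-0.16 0.13 0.08 2.91 0;-0.16 0.13 0.08 2.85 0;-0.16 0.13 0.09 2.8 0;-0.16 0.13 0.09 2.75 0;-0.16 0.13 0.09 2.7 0;0 0 0 0 0"
}}

```text
time_s: 16.3
tool_pos: [0.5308, -0.164, 0.1311]
tcp_rot: [0.998, 0.066, 0.002, 0.0]
ft_force: [5.7, 5.2, 1.0]
finger_gap: 0.0004
grasp_force: 3.0
```

```bash
python3 - <<'E'
from h import *
o,p,a=pose();g,b=peg(150);print(p,g,np.degrees([a,b]),o["ft_force"],o["q"].round(2))
F=[]
for n in("scene","top","wrist"):
    d=cams.get_image(n);np.savez(n+"7.npz",**d);print(n,tab(d,n=="wrist"));F.append(d["frame"])
    if n=="scene":print(barfit(d,False))
c=cv2.resize(F[0][190:310,300:440],(400,343),interpolation=3)
cv2.imwrite("pics/s7.png",np.hstack([c,cv2.resize(F[2],(400,343))]))
E
```

```text
[ 0.53077571 -0.16397806  0.13113331] [ 0.52994606 -0.1641044   0.13032438] [-82.48455221 -82.53876995] [5.7073412  5.19993834 1.00270087] [-0.51  0.49  1.45  0.    1.2   0.93]
scene (np.int64(0), 0)
(np.int64(400), [array([ 6.4, -0.4]), array([35.6, 98.2]), np.float64(40.5)], np.float64(-41.45252013371896))
top (np.int64(0), 0)
wrist (np.int64(103), array([-0.083,  0.037, -0.07 ,  0.04 ,  0.095,  0.107]))
```

View pics/s7.png

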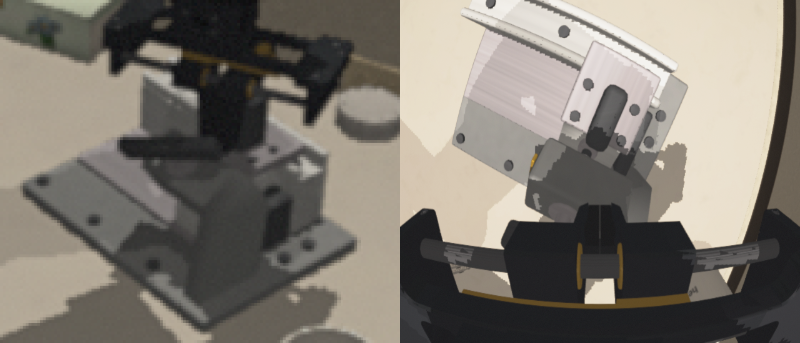

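The wrist half sees the tab still in, at (535,160). In the scene half the bar is at (170,148). I keep going in small steps and check the tab after each one.

Request:
{"method": "play_rows", "body": {
  "plan": "-0.16 0.12 0.1 2.66 0;-0.15 0.12 0.1 2.62 0;-0.15 0.12 0.1 2.58 0;-0.15 0.11 0.1 2.55 0;0 0 0 0 0"
}}

```text
time_s: 16.95
tool_pos: [0.5254, -0.1693, 0.1274]
tcp_rot: [1.0, -0.025, 0.002, 0.0]
ft_force: [7.4, 3.3, 1.7]
finger_gap: 0.0002
grasp_force: 3.3
```

```bash
cat > chk.py <<'E'
import sys
from h import *
t=float(sys.argv[1]);o,p,a=pose();g,b=peg(t);print(p.round(4),g.round(4),np.degrees([a,b]).round(1),o["ft_force"].round(1))
d=cams.get_image("wrist");print(tab(d,True));d=cams.get_image("scene");print(tab(d),barfit(d,False)[1])
chain(g,b,[t+2.5*i for i in range(1,9)])
E
python3 chk.py 162
```

```text
[ 0.5254 -0.1693  0.1274] [ 0.5241 -0.1691  0.1264] [-92.9 -92.9] [7.4 3.3 1.7]
(np.int64(60), array([-0.078,  0.037, -0.071,  0.04 ,  0.094,  0.102]))
(np.int64(0), 0) [array([ 4.9, -3.1]), array([36.6, 98.9]), np.float64(35.3)]
-0.13 0.09 0.09 2.11 0.00;-0.13 0.09 0.09 2.09 0.00;-0.13 0.09 0.09 2.08 0.00;-0.13 0.08 0.09 2.07 0.00;-0.13 0.08 0.09 2.06 0.00;-0.13 0.08 0.09 2.05 0.00;-0.13 0.08 0.09 2.05 0.00;-0.13 0.07 0.09 2.05 0.00
```

Request:
{"method": "play_rows", "body": {
  "plan": "-0.13 0.09 0.09 2.11 0;-0.13 0.09 0.09 2.09 0;-0.13 0.09 0.09 2.08 0;-0.13 0.08 0.09 2.07 0;0 0 0 0 0"
}}

```text
time_s: 17.55
tool_pos: [0.5204, -0.173, 0.1243]
tcp_rot: [0.995, -0.098, 0.003, 0.001]
ft_force: [7.9, 1.2, 2.2]
finger_gap: 0.0006
grasp_force: 4.3
```

```bash
python3 chk.py 172
```

```text
[ 0.5204 -0.173   0.1243] [ 0.5186 -0.1721  0.1229] [-101.2 -101.3] [7.9 1.2 2.2]
(np.int64(43), array([-0.076,  0.038, -0.07 ,  0.04 ,  0.094,  0.101]))
(np.int64(0), 0) [array([11.9, -1. ]), array([34.6, 98.2]), np.float64(11.3)]
-0.13 0.08 0.09 2.06 0.00;-0.13 0.08 0.09 2.05 0.00;-0.13 0.08 0.09 2.05 0.00;-0.13 0.07 0.09 2.05 0.00;-0.13 0.07 0.09 2.05 0.00;-0.13 0.07 0.09 2.05 0.00;-0.13 0.07 0.09 2.06 0.00;-0.13 0.07 0.09 2.07 0.00
```

Request:
{"method": "play_rows", "body": {
  "plan": "-0.13 0.08 0.09 2.06 0;-0.13 0.08 0.09 2.05 0;-0.13 0.08 0.09 2.05 0;-0.13 0.07 0.09 2.05 0;0 0 0 0 0"
}}

```text
time_s: 18.15
tool_pos: [0.5158, -0.1749, 0.1217]
tcp_rot: [0.986, -0.169, 0.005, 0.001]
ft_force: [11.5, 2.0, 8.7]
finger_gap: 0.0004
grasp_force: 8.2
```

```bash
python3 chk.py 182
```

```text
[ 0.5158 -0.1749  0.1217] [ 0.5128 -0.1738  0.1193] [-109.4 -109.5] [11.5  2.   8.7]
(np.int64(19), array([-0.074,  0.039, -0.07 ,  0.04 ,  0.094,  0.1  ]))
(np.int64(0), 0) [array([11.9, -2.1]), array([35.1, 98.3]), np.float64(4.7)]
-0.13 0.07 0.09 2.05 0.00;-0.13 0.07 0.09 2.05 0.00;-0.13 0.07 0.09 2.06 0.00;-0.13 0.07 0.09 2.07 0.00;-0.13 0.06 0.09 2.08 0.00;-0.13 0.06 0.09 2.10 0.00;-0.14 0.06 0.09 2.12 0.00;-0.14 0.06 0.08 2.14 0.00
```

The upward force suggests the fingertips are touching the sloped block. The bar's other end is now at the left, so I lift and push that end from the front, where there is clearance.

```bash
cat >> h.py <<'E'
def pegB(deg,**k):
    g,b=peg(deg,**k);return g,b-np.pi
E
python3 - <<'E'
from h import *
g0,b0=peg(182);b0=b0+0;print(np.degrees(b0))
o,p,a=pose()
hi=g0.copy();hi[2]=.19
g,b=pegB(-20,gap=.004);print(g,np.degrees(b));h2=g.copy();h2[2]=.19
print(rows(hi,b0,h2,b0+(b-b0+np.pi)%(2*np.pi)-np.pi,6,0), 'down',(.19-g[2])*100)
E
```

```text
-109.48852300038816
[ 0.47977089 -0.09681619  0.11293771] -91.24821022593281
-0.95 -1.03 -0.00 -3.04 0.00;-0.89 -1.07 -0.00 -3.04 0.00;-0.83 -1.12 -0.00 -3.04 0.00;-0.77 -1.16 -0.00 -3.04 0.00;-0.71 -1.20 -0.00 -3.04 0.00;-0.65 -1.24 -0.00 -3.04 0.00 down 7.706228901888439
```

Request:
{"method": "play_rows", "body": {
  "plan": "0 0 -0.5 0 0;0 0 -1 0 0;0 0 -1.5 0 0;0 0 -1.57 0 0;0 0 -1.5 0 0;0 0 -1 0 0;0 0 0 0 0"
}}

```text
time_s: 18.95
tool_pos: [0.5128, -0.1743, 0.1911]
tcp_rot: [0.986, -0.169, 0.001, 0.001]
ft_force: [0.1, -0.0, -0.9]
finger_gap: 0.0004
grasp_force: 0.0
```

```bash
python3 - <<'E'
from h import *
o,p,a=pose();print(p,np.degrees(a),o["ft_force"])
for n in("wrist","top","scene"):
    d=cams.get_image(n);np.savez(n+"8.npz",**d);print(n,tab(d,n=="wrist"))
    try:print(barfit(d,n=="wrist"))
    except Exception as e:print("-")
E
```

```text
[ 0.51281273 -0.17425453  0.19112147] -109.41493185762947 [ 0.05948434 -0.04138786 -0.90561856]
wrist (np.int64(30), array([-0.076,  0.038, -0.07 ,  0.04 ,  0.094,  0.101]))
(np.int64(4140), [array([ 1.5, -0.3]), array([14.7, 89. ]), np.float64(3.7)], np.float64(-4.31445010667477))
top (np.int64(0), 0)
-
scene (np.int64(0), 0)
(np.int64(237), [array([ 2. , -0.5]), array([15.8, 87.8]), np.float64(4.1)], np.float64(175.6347253246255))h.py:48: RuntimeWarning: Mean of empty slice.
  return m.sum(),np.round(cv2.minAreaRect((q*1000).astype(np.float32)),1) if 0 else [np.round(v,1) for v in cv2.minAreaRect((q*1000).astype(np.float32))],np.degrees(np.arctan2(*np.linalg.svd(q-q.mean(0),full_matrices=False)[2][0]))
  ret = um.true_divide(
```

Request:
{"method": "play_rows", "body": {
  "plan": "-0.95 -1.03 0 -3.04 0;-0.89 -1.07 0 -3.04 0;-0.83 -1.12 0 -3.04 0;-0.77 -1.16 0 -3.04 0;-0.71 -1.2 0 -3.04 0;-0.65 -1.24 0 -3.04 0;0 0 1.5 0 0;0 0 2 0 0;0 0 2 0 0;0 0 1.5 0 0;0 0 0.7 0 0;0 0 0 0 0"
}}

```text
time_s: 20.3
tool_pos: [0.4789, -0.0968, 0.1118]
tcp_rot: [1.0, -0.011, -0.001, -0.0]
ft_force: [0.2, 0.2, 0.5]
finger_gap: 0.0005
grasp_force: 0.0
```

```bash
cat > chk.py <<'E'
import sys
from h import *
peg0=peg
t=float(sys.argv[1]);gap=float(sys.argv[2]);o,p,a=pose();g,b=peg(t,gap=gap);b-=np.pi;print(p.round(4),g.round(4),np.degrees([a,b]).round(1),o["ft_force"].round(1),o["q"][5])
for n in("wrist","top"):
    d=cams.get_image(n);np.savez(n+"9.npz",**d);print(n,tab(d,n=="wrist"))
    try:print(barfit(d,n=="wrist")[1:])
    except Exception:pass
out=[]
for dd in map(float,sys.argv[3:]):
    g2,b2=peg(dd);b2=b+(b2-b)%np.pi if abs((b2-b)%np.pi)<1.5 else b+(b2-b)%np.pi-np.pi
    out.append(rows(g,b,g2,b2,1,0));g,b=g2,b2
print(";".join(out))
E
python3 -W ignore chk.py -20 .004 -14 -8 -4 0 3 6
```

```text
[ 0.4789 -0.0968  0.1118] [ 0.4798 -0.0968  0.1129] [-91.2 -91.2] [0.2 0.2 0.5] 1.1495471957802514
wrist (np.int64(486), array([-0.096,  0.037, -0.07 ,  0.041,  0.083,  0.104]))
([array([-11.9,  -0.2]), array([41.6, 89.2]), np.float64(4.6)], np.float64(167.38803110889776))
top (np.int64(0), 0)
0.71 -0.21 -0.21 5.06 0.00;0.31 -0.20 -0.21 4.98 0.00;0.21 -0.13 -0.14 3.29 0.00;0.21 -0.12 -0.14 3.28 0.00;0.16 -0.09 -0.11 2.46 0.00;0.16 -0.08 -0.11 2.46 0.00
```

The tab now shows well in the wrist view, with 486 px and still in. I push on.

Request:
{"method": "play_rows", "body": {
  "plan": "0.71 -0.21 -0.21 5.06 0;0.31 -0.2 -0.21 4.98 0;0.21 -0.13 -0.14 3.29 0;0.21 -0.12 -0.14 3.28 0;0.16 -0.09 -0.11 2.46 0;0.16 -0.08 -0.11 2.46 0;0 0 0 0 0"
}}

```text
time_s: 21.1
tool_pos: [0.4963, -0.0905, 0.1217]
tcp_rot: [0.98, -0.198, -0.002, -0.0]
ft_force: [-7.0, 3.0, -3.1]
finger_gap: 0.0007
grasp_force: 6.0
```

```bash
python3 -W ignore chk.py 6 0 9 12 15 18
```

```text
[ 0.4963 -0.0905  0.1217] [ 0.4984 -0.0912  0.1222] [-112.8 -112.8] [-7.   3.  -3.1] 1.5534176730503972
wrist (np.int64(321), array([-0.095,  0.037, -0.069,  0.041,  0.084,  0.112]))
([array([0.4, 3.8]), array([26.1, 96. ]), np.float64(7.2)], np.float64(-1.9930519943000573))
top (np.int64(0), 0)
([array([-1.4, -8. ]), array([ 0.9, 10.6]), np.float64(84.3)], np.float64(-84.2398813363747))
0.16 -0.08 -0.11 2.47 0.00;0.16 -0.08 -0.11 2.48 0.00;0.16 -0.08 -0.11 2.50 0.00;0.16 -0.07 -0.10 2.52 0.00
```

Request:
{"method": "play_rows", "body": {
  "plan": "0.16 -0.08 -0.11 2.47 0;0.16 -0.08 -0.11 2.48 0;0.16 -0.08 -0.11 2.5 0;0 0 0 0 0"
}}

```text
time_s: 21.6
tool_pos: [0.5014, -0.0899, 0.125]
tcp_rot: [0.965, -0.261, -0.003, -0.001]
ft_force: [-6.3, 3.9, -1.6]
finger_gap: 0.0004
grasp_force: 5.2
```

```bash
python3 -W ignore chk.py 15 0 18 21 24 27
```

```text
[ 0.5014 -0.0899  0.125 ] [ 0.5038 -0.0911  0.1253] [-120.2 -120.2] [-6.3  3.9 -1.6] 1.6880079874596354
wrist (np.int64(1971), array([-0.095,  0.037, -0.069,  0.06 ,  0.082,  0.113]))
([array([1.9, 4.1]), array([97.1, 24.5]), np.float64(89.0)], np.float64(6.181885070655045))
top (np.int64(0), 0)
([array([-3.5, -4.5]), array([ 1.6, 13.3]), np.float64(81.6)], np.float64(-83.08973494609862))
0.16 -0.07 -0.10 2.52 0.00;0.16 -0.07 -0.10 2.55 0.00;0.17 -0.07 -0.10 2.58 0.00;0.17 -0.07 -0.10 2.62 0.00
```

The tab has popped: 1971 brass px, reaching y = 60 mm. I stop, back off and lift clear.

Request:
{"method": "play_rows", "body": {
  "plan": "-0.5 0 0 0 0;-1 0 0 0 0;-1 0 0 0 0;0 0 -1.5 0 0;0 0 -2.5 0 0;0 0 -3 0 0;0 0 -3 0 0;0 0 -1.5 0 0;0 0 0 0 0;0 0 0 0 0"
}}

```text
time_s: 22.7
tool_pos: [0.4813, -0.0784, 0.2398]
tcp_rot: [0.965, -0.26, -0.0, -0.0]
ft_force: [-0.3, -0.4, -1.0]
finger_gap: 0.0004
grasp_force: 0.0
```

```bash
python3 -W ignore - <<'E'
from h import *
o,p,a=pose();print(p,o["ft_force"],o["time_s"])
d=cams.get_image("wrist");print(tab(d,True),barfit(d,True)[1:]);e=cams.get_image("scene")
w=cloud(d,True).reshape(-1,3);w=w[~np.isnan(w[:,0])];s=to_stand(w)*1000;z=w[:,2]*1000
m=(abs(s[:,0]+10)<45)&(abs(s[:,1])<45)&(z>91)&(z<100);print(m.sum(),cv2.minAreaRect(s[m].astype(np.float32)),np.median(z[m]))
cv2.imwrite("pics/end.png",np.hstack([cv2.resize(d["frame"],(400,300)),cv2.resize(e["frame"][180:300,290:450],(400,300))]))
E
```

```text
[ 0.48125867 -0.07837959  0.23975829] [-0.29693269 -0.37492576 -1.01100349] 22.7
(np.int64(840), array([-0.095,  0.037, -0.07 ,  0.06 ,  0.082,  0.113])) ([array([1.1, 0.7]), array([88.3, 14.7]), np.float64(80.7)], np.float64(9.184000405006792))
4344 ((-9.627542495727539, 0.9016914367675781), (62.7470817565918, 60.63322830200195), 0.09849389642477036) 95.14369739238995
```

View pics/end.png

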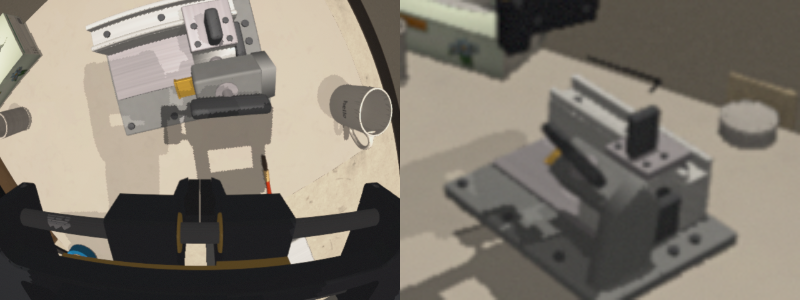

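The final picture shows the brass tab out at (183,87), the holder square against the stop with its plate at (215,30), and the gripper clear. I hand in.

```bash
python3 -c "
from bench import workorder
print(workorder.sign_off())"
```

```text
the job is handed in; nothing more can be done
None
```

I handed the job in at about 23 s. By the last camera check, the holder is seated within about 1 mm of the seat point, the tab has popped out to its full 20 mm or so, and I stopped turning there. The gripper is clear, and nothing was driven near the mug, cup or tape; the sign-off returned no verdict.

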